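# Unlatch the spring-lid case and set out the oilstone

## Robot

A 7-joint arm with a two-finger parallel gripper is mounted at the origin on a cart in front of the work surface, level with it; the furniture and walls round the work are solid. World frame = base frame: x ahead of the robot, y to its left, z up, the work surface at z = 0. Lengths are in m, angles in rad, forces in N, time in s.
With the tool pointing down it reaches from about 0.4 to 0.875 m from the base axis. Payload 19.3 kg.
Tool frame: the origin (TCP) lies midway between the tips of the shut fingers; the grasp point (between the pads) lies 19 mm behind it; z points along the fingers, y is the line along which they close (so a half turn about z gives the same grasp; the last joint's range is limited). The gripper opens to 85 mm and grips with 20 to 120 N. Pads are 22 mm wide; open, the fingers measure 114 mm over their backs; the gripper's body (76 mm by 85 mm) begins 54 mm behind the grasp point. The pads swing forward as they close: fully open they stand 13 mm farther back than shut.
Start: joints at [1.146, 0.521, -0.036, 1.599, 0.021, 1.021, -0.113], TCP at [0.217, -0.586, 0.231] pointing down, gripper open.
Joint ranges: [-2.91, 2.91], [-0.3, 2.13], [-1.5, 1.42], [0.17, 2.43], [-1.26, 4.41], [0.16, 1.93], [-2.52, 2.52]. Speed limits (rad/s): [1.89, 1.89, 2.39, 2.39, 3.01, 3.01, 3.01].

## Interface

Orientations are given as [roll, pitch, yaw] about the fixed x, y, z axes, in that order (R = Rz(yaw) Ry(pitch) Rx(roll)).
In Python, from workcell import telemetry, grab_frame, calibration, bot, outline_of, landmark_of gives the robot as it stands. The module is installed in compiled form; this text tells all that it offers.
- The arm moves only by the shell command python3 -m inch 'ROWS' [FORCE]. ROWS is JSON, a list of rows, each a list of 7 numbers: the shift along the tool's x, y, z in m, then the turn, a rotation vector about the tool's x, y, z in rad, then the closure, from 0 (fully open) to 1 (shut). A call has 1 to 5 rows; each row shifts and turns the commanded pose from where the row before left it, along the tool's axes as they then stand; what a row does not reach is not made up. A row lasts 1/10 s, in which the tool goes at most 50 mm and 8.59 degrees, less where a joint would pass 70% of its speed; a pose out of reach is approached as far as the arm can. A call is refused whole if a number of a shift passes 0.05 or a number of a turn 0.15, either way. A call with a gripper value outside its range is refused whole. The fingers move at their own pace and stop on an object; FORCE is the grip in N (left out, the last holds). Time passes only in rows, so rows that do not move let the fingers close. It gives the time, the measured TCP pose, the force, the opening and the grip force at its end, in the units of the state.
- telemetry.observe(): the state, without advancing time (a new reading comes with each control period).
- grab_frame(name): name is "side" or "top"; returns the picture (400x640x3 uint8, red, green, blue); there is no depth.
- calibration(name): a dict with "fovy" (degrees; the focal length in pixels is half the picture's height over the tangent of half this angle, whatever the lens; pixels are square), "cx", "cy" (the principal point, pixels), "dist" ([k1, k2, p1, p2, k3] as OpenCV has them; the pictures are not rectified), "pose" (4x4, takes a point from camera to world coordinates). Camera axes: x right, y down, z forward; pixel columns grow to the right and rows downward; lengths in m; the calibration is good to about 2 mm. A picture is of the moment at which its call begins. calibration takes no time and is no camera call.
- bot.job_done(): hands the job in; it is judged then, once.
Trained networks look in the newest picture that a camera, given by its name, has taken for a name from the list of things; names that differ only in an ending like _2 or _b are one class to them, and where a whole thing is asked for, a point or a joint stands for the part that bears it (a point fixed in the world has none). Each returns a list of dicts, best first, with "score" (0 to 1); they miss things now and then, are a little off and sometimes report something else, mostly with a low value. They report only what shows in the picture. A call takes as long as a camera call.
- outline_of(label, camera): "region" (400x640 bool, what is visible of it) and "rect" ([left, top, right, bottom] in pixels, round what is visible of it).
- landmark_of(label, camera): "xy" ([column, row] in pixels: a listed point, or the origin of a listed thing).
The state is a dict: "clock": time; "qpos": joint angles; "qd": joint speeds; "joint_efforts": joint torques, N m; "position": TCP position; "tool_rot": TCP orientation; "force": force on the tool from outside, world axes, zero at the start; "moment": the same for the moment, N m; "grip_width": finger opening in m; "finger_force": force on a finger pad.
Only numpy, scipy, OpenCV 4.12 (cv2) and the standard library are available. Lean on these libraries where they do the work, as an engineer would, in place of code of your own. Each camera call takes 0.05 s, during which the arm holds its last target. There are 200 camera calls.

## Task

Press the release button on the sloped front of the stone case, under the overhanging edge of its cover, so that the cover springs open to its stop. Then lift the oilstone out of the case and set it down gently, flat in the middle of the rubber mat and lengthwise along it, leaving the cover standing open and everything else where it is.

Things in the scene. Friction and masses are not known exactly. Their poses are not given: they have to be found in the camera images.
- case: Grey clamshell case, fixed: tub 150 (x) x 190 (y) x 38 mm high, 72 mm high when shut. Origin at the centre of its underside; x points from the front (button side) to the hinge side, z up. At the middle of the front a block 62 mm wide with a face sloped at 40 degrees, reaching 117 mm in front of the origin, carries the release button.
- release_top (a point): Centre of the outer end of the release button, a plain metal cap 25 mm across, standing about 12 mm out of the sloped face, about 104 mm in front of the case's origin and 25 mm high. Its z axis points out of the button (up and to the front, 40 degrees from vertical), its y along the case's y. Press along -z.
- release (a joint): Travel of the button in m: 0 out, 0.008 fully in. Spring force 2 N at rest to 6 N fully in; the latch lets go at about 0.005. It springs back when let go.
- cover (a joint): Angle of the cover in rad: 0 shut and latched, 1.75 open at its stop. A spring swings it up in about 0.6 s once the latch lets go (it does not fall shut). Open it stands about 215 mm high, 100 degrees from shut, behind the hinge line.
- visor (a point): Middle of the front edge of the shut cover's top plate (194 mm wide, 4 mm thick), 111 mm in front of the case's origin, 68 to 72 mm high: it hangs over the button and hides it from straight above. A tool tilted about 40 degrees, along the button's axis, goes in under it from the front and stays clear of the rising cover.
- hinge_line (a point): Middle of the cover's hinge line, along the case's y axis, 75 mm behind the case's origin, 38 mm high.
- stone_mid (a point): Centre of the oilstone, a loose grey-brown bar 50 (x) x 150 (y) x 24 (z) mm, about 0.4 kg. At the start it lies shut in the case over its origin, along the case's y, on a bed 40 mm wide and 35 mm high, centre 47 mm above the table. Beside its long sides the tub is empty for 45 mm, down to 5 mm above the table; stops at its ends rise 6 mm above the bed.
- mat: Dark flat rubber mat, fixed, 220 (x) x 160 (y) x 4 mm. Origin at the centre of its underside; its long side runs along its x axis. It lies left or right of the case.
- tray: Clear plastic open case, 101 (x) x 203 (y) x 58 mm, fixed, on the other side of the stone case. Origin at the centre of its underside. Bystander.
- tape: Roll of black tape, 61 mm across, 18 mm high, loose bystander in front to the left. Origin at the centre of its underside.
- tin: Dark round tin, 72 mm across, 24 mm high, loose bystander in front to the right. Origin at the centre of its underside.
- cap: Black cap, 68 mm across, 37 mm high, loose bystander behind to the left. Origin at the centre of its underside.

How it is judged:
On the way, in this order (a step that is already met when the one before it is completed fails the run):
1. the release button is pressed in (value of joint release above 0.003 m).
2. the cover has sprung open to its stop, the stone still in the case (value of joint cover above 1.6 rad and horizontal distance between stone_mid and case below 0.04 m), for 0.1 s.
At the end, for the whole second after the job is handed in: The cover stands open (over 1.6 rad) and the oilstone rests flat on the mat (tilt under 0.1 rad), its centre within 30 mm of the mat's middle along each of the mat's sides, its length within 0.3 rad of the mat's long side, at rest (value of joint cover above 1.6 rad and x of stone_mid in the frame of mat between -0.03 and 0.03 m and y of stone_mid in the frame of mat between -0.03 and 0.03 m and z of stone_mid in the frame of mat between 0.012 and 0.02 m and angle between stone_mid's own z axis and vertical below 0.1 rad and angle between the y axis of stone_mid and the x axis of mat, either way round below 0.3 rad and linear speed of stone below 0.02 m/s); the robot touches nothing.
It fails at once if the stone is dropped on to the mat or table rather than set down (it moves faster than 0.6 m/s within 50 mm of the table) (height (world z) of stone_mid below 0.05 m and linear speed of stone above 0.6 m/s).
It fails at once if the tape roll, tin or cap is shifted by more than 30 mm (distance of any of tape, tin, cap from where it was at the start of the episode above 0.03 m).
It also fails if it takes over 48 s, if anything falls off the work surface, if the arm or the gripper's body presses on something with over 40 N, if the wrist force passes 120 N, or if a joint passes its speed limit or range.

## Working session

There is one attempt and no reset: what is moved stays moved. The work goes in short steps, Python scripts to look and compute and a shell command to move; the robot and the scene stay as the last step left them, time stands still between calls to the robot, and variables do not carry over. Pictures are saved under pics/ and viewed, at most 10 in all, crops included, and the job is handed in when it is done.

```bash
mkdir -p pics; cat > h.py <<'E'
import numpy as np, cv2
from workcell import telemetry, grab_frame, calibration, bot, outline_of, landmark_of
from scipy.spatial.transform import Rotation as R
def K(c):
    f=200/np.tan(np.radians(c['fovy'])/2); return np.array([[f,0,c['cx']],[0,f,c['cy']],[0,0,1.]])
def ray(cam,uv):
    c=calibration(cam); p=cv2.undistortPoints(np.array([[uv]],float),K(c),np.array(c['dist'],float))[0,0]
    P=np.array(c['pose']); return P[:3,3],P[:3,:3]@np.array([p[0],p[1],1])
def at_z(cam,uv,z):
    o,d=ray(cam,uv); return o+d*(z-o[2])/d[2]
def proj(cam,p):
    c=calibration(cam); T=np.linalg.inv(np.array(c['pose']))
    return cv2.projectPoints(np.array([p],float).reshape(-1,1,3),cv2.Rodrigues(T[:3,:3])[0],T[:3,3],K(c),np.array(c['dist'],float))[0][:,0]
def save(cam,n):
    im=grab_frame(cam); cv2.imwrite('pics/'+n+'.png',im[:,:,::-1]); return im
E
python3 - <<'E'
from h import *
np.set_printoptions(precision=3,suppress=True)
for c in('side','top'):
    save(c,c+'0'); P=np.array(calibration(c)['pose']); print(c,P[:3,3],P[:3,2])
    for n,z in(('case',0),('release_top',.025),('visor',.07),('hinge_line',.038),('mat',0),('tray',0),('tape',0),('tin',0),('cap',0)):
        for r in landmark_of(n,c)[:2]: print(n,round(r['score'],2),np.round(r['xy'],1),at_z(c,r['xy'],z))
s=telemetry.observe(); print(s)
E
```

```text
side [0.44  0.945 0.914] [ 0.071 -0.75  -0.658]
case 0.57 [282.7 205.9] [ 0.629 -0.069  0.   ]
release_top 0.59 [320.5 204.2] [ 0.527 -0.059  0.025]
visor 0.62 [321.6 188.5] [ 0.526 -0.068  0.07 ]
hinge_line 0.56 [252.2 193.3] [ 0.708 -0.068  0.038]
mat 0.91 [335.1 332. ] [0.461 0.313 0.   ]
tape 0.84 [383.8 275.9] [0.36  0.147 0.   ]
tin 0.82 [389.2 194.5] [ 0.346 -0.147  0.   ]
cap 0.81 [232.  292.1] [0.699 0.231 0.   ]
top [ 0.473 -0.001  1.064] [ 0.059 -0.01  -0.998]
case 0.68 [341.1 160.5] [ 0.631 -0.074  0.   ]
release_top 0.52 [218.  129.4] [0.697 0.231 0.025]
visor 0.63 [334.4 204.1] [ 0.518 -0.055  0.07 ]
visor 0.63 [220.8 132.6] [0.68  0.215 0.07 ]
mat 0.59 [187.  226.5] [0.458 0.306 0.   ]
tray 0.96 [437.7 205.8] [ 0.522 -0.318  0.   ]
tin 0.92 [367.7 280.1] [ 0.334 -0.145  0.   ]
cap 0.63 [221.5 128.9] [0.704 0.228 0.   ]
{'clock': 1.0, 'qpos': array([ 1.146,  0.521, -0.036,  1.6  ,  0.021,  1.021, -0.113]), 'qd': array([ 0.001, -0.001,  0.002, -0.   ,  0.001, -0.   ,  0.   ]), 'joint_efforts': array([ -0.002, -92.682,   1.977, -37.022,   0.018,   0.002,  -0.   ]), 'position': array([ 0.217, -0.586,  0.231]), 'tool_rot': array([-3.142, -0.   ,  0.355]), 'force': array([ 0.057,  0.742, -0.399]), 'moment': array([0.005, 0.081, 0.016]), 'finger_force': 0.0, 'grip_width': 0.08579478273752225}
```

View pics/side0.png

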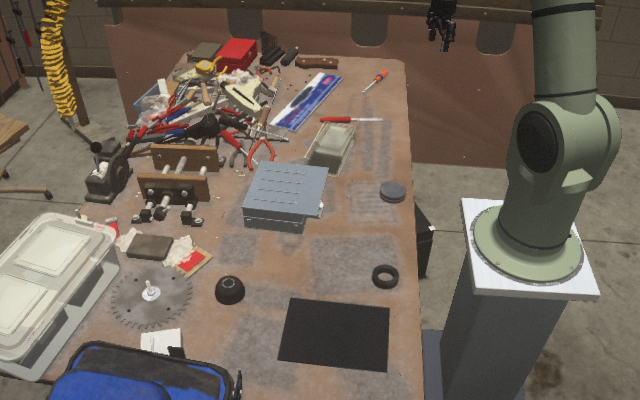

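View pics/top0.png

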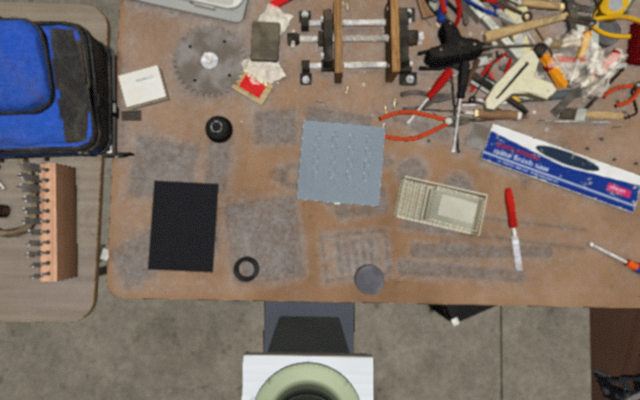

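The side view shows the shut case at about (285,195), the button cap just showing near (320,205), the mat at (283–390, 299–370), the tape at (385,276) and the tin at (391,190). The top view shows the cover at (298–384, 121–206) and the mat at (149–218, 181–272), with its long side along world x. Next I fit the case and mat poses to the outlines.

```bash
cat > fit.py <<'E'
from h import *
from scipy.optimize import minimize
import itertools
np.set_printoptions(precision=4,suppress=True)
def box(x0,x1,y,z0,z1): return np.array(list(itertools.product((x0,x1),(-y,y),(z0,z1))))
def fit(boxes,masks,p0):
    S=4
    def cost(p):
        t=0; c,s=np.cos(p[2]),np.sin(p[2])
        for cam,m in masks.items():
            im=np.zeros((400*S,640*S),np.uint8)
            for b in boxes:
                w=np.c_[b[:,0]*c-b[:,1]*s+p[0],b[:,0]*s+b[:,1]*c+p[1],b[:,2]]
                cv2.fillConvexPoly(im,cv2.convexHull(np.round((proj(cam,w)+.5)*S).astype(np.int32)),1)
            im=im.astype(bool); t+=1-(im&m).sum()/(im|m).sum()
        return t/len(masks)
    masks={k:cv2.resize(v.astype(np.uint8),None,fx=S,fy=S,interpolation=0).astype(bool) for k,v in masks.items()}
    p0=np.array(p0); r=minimize(cost,p0,method='Nelder-Mead',options=dict(initial_simplex=p0+np.array([[0,0,0],[.01,0,0],[0,.01,0],[0,0,.08]]),xatol=2e-4,fatol=1e-5,maxiter=120))
    return r.x,r.fun
E
python3 - <<'E'
from fit import *
M={}
for c in('side','top'):
    grab_frame(c)
    for n in('case','cover','mat'):
        o=outline_of(n,c); 
        if o: M[n,c]=o[0]['region']; print(n,c,o[0]['score'],o[0]['rect'],o[0]['region'].sum())
case=[box(-.111,.077,.097,.068,.072),box(-.075,.077,.095,0,.072),box(-.117,-.075,.031,0,.02)]
mat=[box(-.11,.11,.08,0,.004)]
for n,b,p in(('case',case,[.63,-.07,0]),('cover',case,[.63,-.07,0]),('mat',mat,[.46,.31,0])):
    for cs in(('side',),('top',),('side','top')):
        m={c:M[n,c] for c in cs if (n,c) in M}
        if m: print(n,cs,*fit(b,m,p))
E
```

```text
case side 0.77 [243.2, 161.0, 330.4, 235.1] 4818
cover side 0.58 [241.1, 160.1, 326.7, 224.8] 4077
mat side 0.68 [275.1, 299.0, 391.6, 370.8] 6698
case top 0.66 [299.2, 119.8, 386.4, 209.5] 6558
cover top 0.88 [296.3, 120.3, 381.0, 206.7] 6562
case ('side',) [ 0.6326 -0.0686 -0.0563] 0.047272772320156586
case ('top',) [ 0.6322 -0.0687 -0.0652] 0.03617394515741856
case ('side', 'top') [ 0.632  -0.0692 -0.0605] 0.04155522618940727
cover ('side',) [ 0.6322 -0.0823 -0.058 ] 0.18064662564309497
cover ('top',) [ 0.6326 -0.0688 -0.0673] 0.030513086291785396
cover ('side', 'top') [ 0.633  -0.0692 -0.0648] 0.11300514620831581
mat ('side',) [ 0.4598  0.3167 -0.0217] 0.031964090172761694
mat ('side', 'top') [ 0.4598  0.3167 -0.0217] 0.031964090172761694
```

```bash
python3 -m inch '[[0,0,0,0,0,0.139,1],[0,0,0,0,0,0.139,1],[0,0,0,0,0,0.139,1],[0.0215,-0.0422,0,0,0,0,1],[0.0215,-0.0422,0,0,0,0,1]]'; python3 -m inch '[[0.0215,-0.0422,0,0,0,0,1],[0.0215,-0.0422,0,0,0,0,1],[0.0215,-0.0422,0,0,0,0,1],[0.0215,-0.0422,0,0,0,0,1],[0.0215,-0.0422,0,0,0,0,1]]';python3 -m inch '[[0.0215,-0.0422,0,0,0,0,1],[0.0215,-0.0422,0,0,0,0,1],[0.0215,-0.0422,0,0,0,0,1],[0.0215,-0.0422,0,0,0,0,1],[0.0215,-0.0422,0,0,0,0,1]]'
cat > go.py <<'E'
# usage: go.py x y z tilt yaw : remaining shift in present tool axes and rotvec
import sys; from h import *
np.set_printoptions(precision=4,suppress=True)
x,y,z,t,w=map(float,sys.argv[1:6]); s=telemetry.observe()
C=R.from_euler('xyz',s['tool_rot']); G=R.from_euler('z',w)*R.from_euler('x',np.pi)*R.from_euler('y',t)
print('t',s['clock'],'pos',s['position'],'q',s['qpos'],'F',s['force'],'w',s['grip_width'],s['finger_force'])
print('shift now',C.inv().apply(np.array([x,y,z])-s['position']),'turn',(C.inv()*G).as_rotvec(),'shift in goal axes',G.inv().apply(np.array([x,y,z])-s['position']))
E
python3 go.py .477 -.059 .086 .698 -.062
```

```text
clock: 1.9
position: [0.2652, -0.5037, 0.2309]
tool_rot: [-3.142, 0.0, -0.065]
force: [2.4, -0.8, 0.2]
grip_width: 0.0121
finger_force: 0.0
clock: 2.4
position: [0.3864, -0.2989, 0.2316]
tool_rot: [3.141, -0.0, -0.062]
force: [0.8, -0.7, -0.2]
grip_width: 0.0003
finger_force: 0.0
clock: 2.9
position: [0.5069, -0.0949, 0.2315]
tool_rot: [3.142, -0.001, -0.062]
force: [1.1, -1.0, 0.4]
grip_width: -0.0001
finger_force: 0.0
t 2.9 pos [ 0.5069 -0.0949  0.2315] q [ 0.167   0.3498 -0.1239  1.8811  0.0537  0.9133 -1.6155] F [ 1.1366 -1.0292  0.4249] w -7.498770560007866e-05 0.0
shift now [-0.0321 -0.034   0.1455] turn [ 0.0002  0.6975 -0.0004] shift in goal axes [-0.1181 -0.034   0.0909]
```

```bash
python3 -m inch '[[0,-0.007,0,0,0.14,0,1],[0,-0.007,0,0,0.14,0,1],[0,-0.007,0,0,0.14,0,1],[0,-0.007,0,0,0.14,0,1],[0,-0.006,0,0,0.138,0,1]]'; python3 -m inch '[[0,0,0,0,0,0,1],[0,0,0,0,0,0,1]]'; python3 go.py .477 -.059 .086 .698 -.062
```

```text
clock: 3.4
position: [0.5072, -0.0861, 0.233]
tool_rot: [3.101, -0.503, -0.065]
force: [0.7, -1.0, 0.8]
grip_width: -0.0003
finger_force: 0.0
clock: 3.6
position: [0.5076, -0.0876, 0.233]
tool_rot: [3.102, -0.5, -0.068]
force: [0.7, -0.3, 0.5]
grip_width: -0.0002
finger_force: 0.0
t 3.6 pos [ 0.5076 -0.0876  0.233 ] q [ 0.2792  0.1678 -0.2948  2.2773  0.5373  0.2376 -2.1424] F [ 0.6662 -0.2757  0.5148] w -0.00015611421381437002 0.0
shift now [-0.0991 -0.031   0.1122] turn [ 0.0432  0.1978 -0.0009] shift in goal axes [-0.1193 -0.0267  0.0918]
```

```bash
python3 -m inch '[[-0.02,-0.006,0.022,0,0,0,1],[-0.02,-0.006,0.022,0,0,0,1],[-0.02,-0.006,0.022,0,0,0,1],[-0.02,-0.006,0.022,0,0,0,1],[-0.02,-0.006,0.022,0,0,0,1]]'; python3 -m inch '[[0,0,0,0.02,0.1,0,1],[0,0,0,0.02,0.1,0,1],[0,0,0,0,0,0,1]]'; python3 go.py .477 -.059 .086 .698 -.062
```

```text
clock: 4.1
position: [0.4902, -0.072, 0.1586]
tool_rot: [3.111, -0.413, -0.068]
force: [-0.9, -0.3, -0.7]
grip_width: 0.0
finger_force: 0.0
clock: 4.4
position: [0.4954, -0.0801, 0.187]
tool_rot: [-3.138, -0.478, -0.067]
force: [-0.0, -0.1, -0.4]
grip_width: 0.0002
finger_force: 0.0
t 4.4 pos [ 0.4954 -0.0801  0.187 ] q [ 0.4197  0.2584 -0.4435  2.3296  0.9351  0.1621 -2.5181] F [-0.0423 -0.0667 -0.3936] w 0.0001765610355025424 0.0
shift now [-0.064  -0.0196  0.0807] turn [-0.0002  0.2202 -0.0046] shift in goal axes [-0.0799 -0.0199  0.0648]
```

```bash
A='[[0,0,0,0,0,-0.149,1]]'; python3 -m inch '[[0,0,0,0,0,-0.149,1],[0,0,0,0,0,-0.149,1],[0,0,0,0,0,-0.149,1],[0,0,0,0,0,-0.149,1],[0,0,0,0,0,-0.149,1]]'>/dev/null;python3 -m inch '[[0,0,0,0,0,-0.149,1],[0,0,0,0,0,-0.149,1],[0,0,0,0,0,-0.149,1],[0,0,0,0,0,-0.149,1],[0,0,0,0,0,-0.149,1]]'>/dev/null;python3 -m inch '[[0,0,0,0,0,-0.149,1],[0,0,0,0,0,-0.149,1],[0,0,0,0,0,-0.149,1],[0,0,0,0,0,-0.149,1],[0,0,0,0,0,-0.149,1]]'>/dev/null;python3 -m inch '[[0,0,0,0,0,-0.149,1],[0,0,0,0,0,-0.149,1],[0,0,0,0,0,-0.149,1],[0,0,0,0,0,-0.149,1],[0,0,0,0,0,-0.149,1]]'>/dev/null;python3 -m inch '[[0,0,0,0,0,-0.149,1],[0,0,0,0,0,0,1]]'
sed -i "s/\*R.from_euler('y',t)/*R.from_euler('y',t)*R.from_euler('z',float(sys.argv[6]) if len(sys.argv)>6 else 0)/" go.py
python3 go.py .477 -.059 .086 .698 -.062 3.1416
```

```text
clock: 6.6
position: [0.4951, -0.0778, 0.1855]
tool_rot: [3.134, 0.474, 3.069]
force: [0.4, -0.4, 0.0]
grip_width: 0.0
finger_force: 0.0
t 6.6 pos [ 0.4951 -0.0778  0.1855] q [ 0.8824  0.3767 -1.0142  2.3108  1.2479  0.3723  0.3431] F [ 0.3714 -0.3836  0.0249] w 2.9264429768903516e-05 0.0
shift now [0.0627 0.0168 0.0798] turn [ 0.0014 -0.2237 -0.01  ] shift in goal axes [0.0786 0.0176 0.0639]
```

```bash
python3 -m inch '[[0,0,0,0,-0.075,0,1],[0,0,0,0,-0.075,0,1],[0,0,0,0,-0.075,0,1],[0,0,0,0,0,0,1]]'; python3 go.py .477 -.059 .086 .698 -.062 3.1416
```

```text
clock: 7.0
position: [0.4941, -0.0832, 0.1833]
tool_rot: [-3.135, 0.611, 3.063]
force: [-0.9, -0.3, -0.1]
grip_width: -0.0003
finger_force: 0.0
t 7.0 pos [ 0.4941 -0.0832  0.1833] q [ 0.9214  0.4029 -1.0651  2.4188  1.8853  0.4189 -0.2829] F [-0.9259 -0.3431 -0.098 ] w -0.00028162811406804203 0.0
shift now [0.0714 0.0233 0.0686] turn [-0.0168 -0.0871 -0.0128] shift in goal axes [0.0768 0.0231 0.0626]
```

```bash
python3 -m inch '[[0.012,0.004,0.012,0,-0.02,0,1],[0.012,0.004,0.012,0,-0.02,0,1],[0.012,0.004,0.012,-0.01,-0.02,0,1],[0.012,0.004,0.012,-0.005,-0.02,-0.01,1],[0,0,0,0,0,0,1]]'; python3 go.py .477 -.059 .086 .698 -.062 3.1416
```

```text
clock: 7.5
position: [0.5062, -0.072, 0.1282]
tool_rot: [-3.136, 0.613, 3.096]
force: [-0.1, 1.0, -0.4]
grip_width: -0.0002
finger_force: 0.0
t 7.5 pos [ 0.5062 -0.072   0.1282] q [ 1.0723  0.9429 -1.4902  2.4303  1.8942  0.9997 -0.0857] F [-0.0721  1.0441 -0.3952] w -0.00017708253779575458 0.0
shift now [0.0487 0.0118 0.0173] turn [ 0.0039 -0.0845  0.013 ] shift in goal axes [0.0501 0.0112 0.0131]
```

```bash
cat > kin.py <<'E'
import numpy as np
from scipy.spatial.transform import Rotation as R
from scipy.optimize import least_squares
D=[([1.146,.521,-.036,1.6,.021,1.021,-.113],[.217,-.586,.231],[-3.142,0,.355]),
([.167,.3498,-.1239,1.8811,.0537,.9133,-1.6155],[.5069,-.0949,.2315],[3.142,-.001,-.062]),
([.2792,.1678,-.2948,2.2773,.5373,.2376,-2.1424],[.5076,-.0876,.233],[3.102,-.5,-.068]),
([.4197,.2584,-.4435,2.3296,.9351,.1621,-2.5181],[.4954,-.0801,.187],[-3.138,-.478,-.067]),
([.8824,.3767,-1.0142,2.3108,1.2479,.3723,.3431],[.4951,-.0778,.1855],[3.134,.474,3.069]),
([.9214,.4029,-1.0651,2.4188,1.8853,.4189,-.2829],[.4941,-.0832,.1833],[-3.135,.611,3.063]),
([1.0723,.9429,-1.4902,2.4303,1.8942,.9997,-.0857],[.5062,-.072,.1282],[-3.136,.613,3.096])]
def fk(p,s,q):
    s1,s3,s5,s7=s; o=p[:4]; t=p[4:].reshape(4,3)
    ry=lambda a:R.from_rotvec([0,a,0]); rz=lambda a:R.from_rotvec([0,0,a])
    A=rz(s1*q[0]+o[0]); x=A.apply(t[0]); A=A*ry(q[1])*rz(s3*q[2]+o[1]); x=x+A.apply(t[1])
    A=A*ry(q[3]); A=A*rz(s5*q[4]+o[2]); x=x+A.apply(t[2]); A=A*ry(q[5])*rz(s7*q[6]+o[3]); x=x+(A*rz(-s7*q[6]-o[3])).apply(t[3])
    return x,A
def res(p,s):
    r=[]
    for q,x,e in D:
        a,A=fk(p,s,q); r+=[*(a-x)*3,*(R.from_euler('xyz',e).inv()*A).as_rotvec()]
    return np.r_[r,.002*p[4:]]
E
python3 - <<'E'
from kin import *
import itertools
np.set_printoptions(precision=4,suppress=True)
out=[]
for s in itertools.product((-1,1),repeat=4):
  for o7 in(0,1.57,3.14,-1.57):
    p0=np.r_[0,0,0,o7,0,0,.3,0,0,.4,0,0,.4,0,0,.3]
    r=least_squares(res,p0,args=(s,)); out.append((r.cost,s,r.x,np.abs(r.fun[:42].reshape(7,6)).max(0)))
out.sort(key=lambda a:a[0])
for o in out[:3]: print(*o)
E
```

```text
2.270738271379526e-06 (-1, -1, -1, -1) [ 0.0007  0.      0.0004  1.5708 -0.     -0.0215  0.3194  0.0008 -0.0375
  0.5297  0.     -0.0002  0.4201  0.0001 -0.0002  0.3271] [0.0003 0.0002 0.0002 0.0005 0.0005 0.0006]
2.2707382713800524e-06 (-1, -1, -1, -1) [ 0.0007  0.      0.0004  1.5708 -0.     -0.0215  0.3194  0.0008 -0.0375
  0.5297  0.     -0.0002  0.4201  0.0001 -0.0002  0.3271] [0.0003 0.0002 0.0002 0.0005 0.0005 0.0006]
2.270738271381223e-06 (-1, -1, -1, -1) [ 0.0007  0.      0.0004  1.5708 -0.     -0.0215  0.3194  0.0008 -0.0375
  0.5297  0.     -0.0002  0.4201  0.0001 -0.0002  0.3271] [0.0003 0.0002 0.0002 0.0005 0.0005 0.0006]
```

```bash
cat >> kin.py <<'E'
P=np.array([.0007,0,.0004,1.5708,0,-.0215,.3194,.0008,-.0375,.5297,0,-.0002,.4201,.0001,-.0002,.3271]); S=(-1,-1,-1,-1)
LO=np.array([-2.91,-.3,-1.5,.17,-1.26,.16,-2.52]);HI=np.array([2.91,2.13,1.42,2.43,4.41,1.93,2.52])
def goal(x,t,w,roll): return np.array(x),R.from_euler('z',w)*R.from_euler('x',np.pi)*R.from_euler('y',t)*R.from_euler('z',roll)
def err(q,g,k=1):
    a,A=fk(P,S,q); return np.r_[(a-g[0])*3,(g[1].inv()*A).as_rotvec()]
def ik(g,q0,reg=0,m=.02):
    f=lambda q:np.r_[err(q,g),reg*(q-q0)]
    r=least_squares(f,np.clip(q0,LO+m+.001,HI-m-.001),bounds=(LO+m,HI-m)); return r.x,np.abs(err(r.x,g)).max()
E
python3 - <<'E'
from kin import *
np.set_printoptions(precision=2,suppress=True)
rng=np.random.default_rng(0)
B=np.array([.528,-.0626,.025])
for tilt in(.698,.6,.5):
  ax=np.array([np.sin(tilt)*np.cos(.062),-np.sin(tilt)*np.sin(.062),-np.cos(tilt)])
  for roll in(0,1.571,3.1416,-1.571):
    sols=[]
    for _ in range(25):
        q,e=ik(goal(B-.06*ax,tilt,-.062,roll),rng.uniform(LO,HI),1e-4)
        if e<2e-3:
            q2,e2=ik(goal(B+.008*ax,tilt,-.062,roll),q,1e-4); 
            if e2<2e-3: sols.append((min(np.minimum(q-LO,HI-q).min(),np.minimum(q2-LO,HI-q2).min()),q,q2))
    sols.sort(key=lambda s:-s[0])
    print(tilt,roll,len(sols),*[(round(s[0],2),s[1],s[2]) for s in sols[:2]])
E
```

```text
0.698 0 0
0.698 1.571 0
0.698 3.1416 0
0.698 -1.571 0
0.6 0 0
0.6 1.571 0
0.6 3.1416 0
0.6 -1.571 0
0.5 0 12 (np.float64(0.02), array([ 0.5 ,  0.58, -0.65,  2.41,  2.22,  0.45,  2.5 ]), array([ 0.48,  0.77, -0.63,  2.34,  2.33,  0.56,  2.46])) (np.float64(0.02), array([ 0.5 ,  0.58, -0.65,  2.41,  2.22,  0.45,  2.5 ]), array([ 0.48,  0.77, -0.63,  2.34,  2.33,  0.56,  2.46]))
0.5 1.571 18 (np.float64(0.04), array([ 0.99,  1.05, -1.44,  2.39,  1.85,  1.07,  1.52]), array([ 0.93,  1.19, -1.32,  2.32,  2.  ,  1.1 ,  1.51])) (np.float64(0.04), array([ 0.91,  0.88, -1.25,  2.39,  1.89,  0.86,  1.4 ]), array([ 0.84,  1.04, -1.16,  2.32,  2.04,  0.93,  1.38]))
0.5 3.1416 15 (np.float64(0.04), array([ 1.  ,  1.07, -1.46,  2.39,  1.84,  1.1 , -0.04]), array([ 0.93,  1.21, -1.34,  2.32,  2.  ,  1.12, -0.05])) (np.float64(0.04), array([ 0.92,  0.89, -1.27,  2.39,  1.88,  0.88, -0.16]), array([ 0.85,  1.05, -1.17,  2.32,  2.03,  0.94, -0.18]))
0.5 -1.571 16 (np.float64(0.04), array([ 1.  ,  1.07, -1.45,  2.39,  1.84,  1.09, -1.61]), array([ 0.93,  1.21, -1.33,  2.32,  2.  ,  1.12, -1.62])) (np.float64(0.04), array([ 0.96,  0.98, -1.37,  2.39,  1.86,  0.98, -1.67]), array([ 0.9 ,  1.13, -1.25,  2.32,  2.01,  1.03, -1.68]))
```

```bash
python3 - <<'E'
from kin import *
np.set_printoptions(precision=2,suppress=True)
c,s=np.cos(-.062),np.sin(-.062)
B=np.array([.528-.003,-.0626,.025-.0026])
q0=np.array([.92,.89,-1.27,2.39,1.88,.88,-.16])
for az in(-.9,-.6,-.3,0,.3,.6,.9):
 for tilt in(.5,.6,.7):
  w=-.062+az
  ax=np.array([np.sin(tilt)*np.cos(w),np.sin(tilt)*np.sin(w),-np.cos(tilt)])
  r=[]
  for d in(.06,.04,-.006):
    # keep closing line nearest case y: roll -(-az)
    best=min((ik(goal(B-d*ax,tilt,w,3.1416+az),q,1e-4) for q in(q0,np.array([.2,.9,-.2,2.3,3.1,.5,-1.6]),np.array([-.5,.9,1.1,2.3,4.2,.8,2]))),key=lambda t:t[1]); r.append(best)
  print(az,tilt,[round(b[1],3) for b in r],r[0][0],r[2][0])
E
```

```text
-0.9 0.5 [np.float64(0.0), np.float64(0.0), np.float64(0.0)] [ 0.49  0.9  -1.16  2.2   1.5   1.3  -0.07] [ 0.5   1.01 -1.06  2.17  1.65  1.27 -0.09]
-0.9 0.6 [np.float64(0.0), np.float64(0.0), np.float64(0.0)] [ 0.39  0.92 -1.11  2.23  1.56  1.38 -0.2 ] [ 0.42  1.03 -1.03  2.2   1.71  1.36 -0.2 ]
-0.9 0.7 [np.float64(0.0), np.float64(0.0), np.float64(0.0)] [ 0.29  0.95 -1.07  2.26  1.6   1.48 -0.32] [ 0.35  1.06 -0.99  2.22  1.76  1.47 -0.3 ]
-0.6 0.5 [np.float64(0.0), np.float64(0.0), np.float64(0.0)] [ 0.59  0.87 -1.18  2.31  1.66  1.18 -0.18] [ 0.58  1.01 -1.09  2.26  1.81  1.19 -0.19]
-0.6 0.6 [np.float64(0.0), np.float64(0.0), np.float64(0.0)] [ 0.5   0.9  -1.15  2.37  1.75  1.29 -0.34] [ 0.52  1.04 -1.07  2.31  1.91  1.3  -0.32]
-0.6 0.7 [np.float64(0.001), np.float64(0.0), np.float64(0.0)] [ 0.58  1.29 -1.48  2.41  1.88  1.86 -0.29] [ 0.46  1.08 -1.04  2.35  1.99  1.44 -0.42]
-0.3 0.5 [np.float64(0.0), np.float64(0.0), np.float64(0.0)] [ 0.74  0.87 -1.23  2.38  1.81  1.05 -0.22] [ 0.71  1.03 -1.13  2.32  1.96  1.09 -0.23]
-0.3 0.6 [np.float64(0.033), np.float64(0.017), np.floa
[... 1336 characters left out ...]
0), np.float64(0.0)] [ 1.2   0.94 -1.19  2.32  1.83  0.39  0.16] [ 1.11  1.13 -1.17  2.27  2.01  0.52  0.05]
0.6 0.7 [np.float64(0.0), np.float64(0.0), np.float64(0.0)] [ 1.3   1.06 -1.25  2.36  2.04  0.41  0.07] [ 1.19  1.23 -1.22  2.3   2.17  0.54  0.01]
0.9 0.5 [np.float64(0.0), np.float64(0.0), np.float64(0.0)] [ 1.28  1.21 -1.48  2.15  1.29  0.8   0.71] [ 1.16  1.23 -1.32  2.13  1.44  0.69  0.59]
0.9 0.6 [np.float64(0.0), np.float64(0.0), np.float64(0.0)] [ 1.36  1.27 -1.48  2.17  1.31  0.73  0.76] [ 1.21  1.26 -1.3   2.15  1.47  0.58  0.62]
0.9 0.7 [np.float64(0.0), np.float64(0.0), np.float64(0.0)] [ 1.43  1.34 -1.48  2.18  1.32  0.67  0.84] [ 1.27  1.3  -1.28  2.16  1.5   0.49  0.67]
```

```bash
python3 go.py .485 -.035 .085 .65 -.662 2.5416
```

```text
t 7.5 pos [ 0.5062 -0.072   0.1282] q [ 1.0723  0.9429 -1.4902  2.4303  1.8942  0.9997 -0.0857] F [-0.0721  1.0441 -0.3952] w -0.00017708253779575458 0.0
shift now [0.0436 0.0361 0.022 ] turn [ 0.3486  0.0727 -0.0964] shift in goal axes [0.0384 0.0459 0.0105]
```

```bash
python3 -m inch '[[0,0,0,0.087,0.018,-0.024,1],[0,0,0,0.087,0.018,-0.024,1],[0.01,0.011,0.003,0.087,0.018,-0.024,1],[0.01,0.011,0.003,0.087,0.018,-0.024,1],[0.01,0.011,0.003,0,0,0,1]]';python3 -m inch '[[0,0,0,0,0,0,1]]'; python3 go.py .485 -.035 .085 .65 -.662 2.5416
```

```text
clock: 8.0
position: [0.4939, -0.0445, 0.106]
tool_rot: [-2.736, 0.54, -3.086]
force: [1.0, -0.3, 0.2]
grip_width: 0.0001
finger_force: 0.0
clock: 8.1
position: [0.4929, -0.0449, 0.1047]
tool_rot: [-2.74, 0.538, -3.086]
force: [0.2, -0.5, 1.0]
grip_width: 0.0001
finger_force: 0.0
t 8.1 pos [ 0.4929 -0.0449  0.1047] q [ 0.5619  0.9141 -1.2957  2.409   1.7437  1.4192 -0.331 ] F [ 0.2179 -0.4748  1.0412] w 7.913423905960964e-05 0.0
shift now [0.0164 0.0147 0.008 ] turn [ 0.0076  0.0166 -0.0001] shift in goal axes [0.0163 0.0147 0.0082]
```

Good, it tracks now. Move to the pre-press pose and check with the side camera.

```bash
python3 -m inch '[[0.008,0.007,0.004,0.004,0.008,0,1],[0.008,0.007,0.004,0.004,0.008,0,1],[0,0,0,0,0,0,1]]'; python3 go.py .525 -.0626 .0224 .65 -.662 2.5416; python3 - <<'E'
from h import *
im=save('side','s1'); cv2.imwrite('pics/s1c.png',cv2.resize(im[130:260,220:420,::-1],None,fx=4,fy=4,interpolation=cv2.INTER_CUBIC))
for n in('release_top','visor'): print(n,[(round(r['score'],2),np.round(r['xy'],1)) for r in landmark_of(n,'side')])
print(proj('side',[[.528,-.0626,.025],telemetry.observe()['position']]))
E
```

```text
clock: 8.4
position: [0.4855, -0.0373, 0.0843]
tool_rot: [-2.738, 0.525, -3.098]
force: [-0.5, 0.7, -0.4]
grip_width: 0.0004
finger_force: 0.0
t 8.4 pos [ 0.4855 -0.0373  0.0843] q [ 0.5114  0.9651 -1.2682  2.4139  1.7556  1.4604 -0.3858] F [-0.5369  0.7374 -0.4286] w 0.00037558327673945137 0.0
shift now [-0.0022  0.0038  0.0775] turn [-0.0005  0.0004 -0.0045] shift in goal axes [-0.0022  0.0037  0.0775]
release_top [(0.38, array([320.4, 203.6]))]
visor [(0.97, array([322.2, 191.9]))]
[[320.26578758 203.17782607]
 [336.39799858 192.78629449]]
```

View pics/s1c.png

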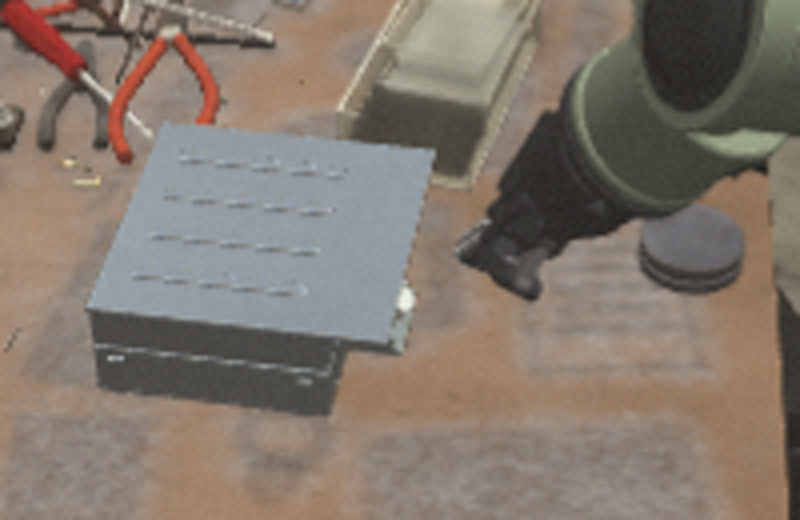

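The crop shows the button cap at full-frame (321,204.5), just under the visor edge and where the fit puts it. The shut fingertips are at (336,192), where forward kinematics puts them. Moving in.

```bash
python3 -m inch '[[0,0.002,0.02,0,0,0,1],[-0.001,0.002,0.02,0,0,0,1],[-0.001,0,0.02,0,0,0,1],[0,0,0,0,0,0,1]]'; python3 -m inch '[[0,0,0.004,0,0,0,1],[0,0,0.004,0,0,0,1],[0,0,0,0,0,0,1]]'; python3 go.py .525 -.0626 .0224 .65 -.662 2.5416
```

```text
clock: 8.95
position: [0.5172, -0.0573, 0.0358]
tool_rot: [-2.738, 0.525, -3.1]
force: [-1.2, 0.6, 0.1]
grip_width: -0.0
finger_force: 0.0
clock: 9.25
position: [0.5211, -0.0589, 0.0309]
tool_rot: [-2.738, 0.528, -3.097]
force: [0.6, -0.6, 0.1]
grip_width: 0.0
finger_force: 0.0
t 9.25 pos [ 0.5211 -0.0589  0.0309] q [ 0.5283  1.0831 -1.1473  2.3447  1.9271  1.4444 -0.3486] F [ 0.6287 -0.5985  0.1187] w 1.1447372416033273e-05 0.0
shift now [0.0011 0.0001 0.01  ] turn [-0.0002  0.0029 -0.0048] shift in goal axes [0.0011 0.0001 0.01  ]
```

```bash
for i in 1 2 ; do python3 -m inch '[[0,0,0.003,0,0,0,1],[0,0,0,0,0,0,1]]' | grep -E 'pos|^force'; done; python3 -m inch '[[0,0,0.003,0,0,0,1],[0,0,0,0,0,0,1]]'| grep -E 'pos|^force'
```

```text
position: [0.5226, -0.06, 0.0284]
force: [0.5, -0.8, 1.0]
position: [0.524, -0.0612, 0.0257]
force: [-1.2, -0.5, 0.3]
position: [0.5255, -0.062, 0.0234]
force: [-1.0, 1.6, 1.7]
```

```bash
for i in 1 2 3; do python3 -m inch '[[0,0,0.002,0,0,0,1],[0,0,0,0,0,0,1]]' | grep -E 'pos|^force'; done; python3 - <<'E'
from h import *
save('side','s2')
for n in('cover','visor'): print(n,[(round(r['score'],2),np.round(r['rect'],0) if 'rect' in r else r['xy']) for r in (outline_of if n=='cover' else landmark_of)(n,'side')])
E
```

```text
position: [0.5265, -0.0627, 0.0219]
force: [-1.9, 1.5, 3.3]
position: [0.5273, -0.0637, 0.0202]
force: [-2.9, 1.9, 3.6]
position: [0.5283, -0.0644, 0.0187]
force: [-2.0, 3.1, 5.0]
cover [(0.86, array([232., 127., 293., 216.]))]
visor [(0.79, [283.7, 144.2]), (0.36, [230.9, 293.4])]
```

```bash
python3 -m inch '[[0,0,-0.03,0,0,0,1],[0,0,-0.03,0,0,0,1],[0,0,-0.03,0,0,0,1],[0,0,-0.03,0,0,0,1],[0,0,0,0,0,0,1]]'; python3 - <<'E'
from h import *
from kin import *
from fit import fit,box
np.set_printoptions(precision=2,suppress=True)
q=telemetry.observe()['qpos']; print(q)
for w in(-.062,):
  for roll in(-1.571,1.571,3.1416,0):
    g=ik(goal([.632,-.069,.2],0,w,roll),q,3e-3); 
    l=ik(goal([.632,-.069,.032],0,w,roll),g[0],3e-3)
    print('grasp',roll,g[1],g[0],l[0],l[1])
    for r2 in(roll-1.571,roll+1.571):
      p=ik(goal([.46,.314,.1],0,-.03,r2),g[0],3e-3); d=ik(goal([.46,.314,.001],0,-.03,r2),p[0],3e-3); print('   place',r2,p[1],p[0],d[0],d[1])
im=save('side','s3'); cv2.imwrite('pics/s3c.png',cv2.resize(im[90:260,200:420,::-1],None,fx=3.5,fy=3.5))
top=save('top','t3')
m=outline_of('mat','top'); print('mat',[x['score'] for x in m]); 
if m:
    print(fit([box(-.11,.11,.08,0,.004)],{'top':m[0]['region']},[.46,.315,-.02]))
for c in('side','top'):
    print([(round(x['score'],2),np.array(x['xy']),at_z(c,x['xy'],.047)) for x in landmark_of('stone_mid',c)])
E
```

```text
clock: 11.1
position: [0.4705, -0.0188, 0.1164]
tool_rot: [-2.737, 0.53, -3.095]
force: [1.3, 0.7, -0.9]
grip_width: -0.0002
finger_force: 0.0
[ 0.5   0.9  -1.35  2.43  1.65  1.48 -0.39]
grasp -1.571 7.569655504371255e-06 [ 0.78  1.04 -1.48  1.56  1.03  1.5  -0.8 ] [ 0.75  1.23 -1.34  1.65  1.24  1.32 -0.89] 3.7802049550276795e-06
   place -3.142 6.316508786381737e-06 [ 0.15  1.14 -1.48  1.85  1.17  1.38 -0.1 ] [ 0.11  1.26 -1.36  1.87  1.33  1.29 -0.15] 2.156931915460122e-06
   place 0.0 5.621621245229255e-05 [-0.53  0.6  -0.24  1.88  0.22  0.69 -2.5 ] [-0.6   0.76 -0.15  1.91  0.22  0.49 -2.5 ] 4.723777721405409e-06
grasp 1.571 2.4627879492457333e-05 [ 0.78  1.04 -1.48  1.56  1.03  1.5   2.34] [ 0.75  1.23 -1.34  1.65  1.24  1.32  2.25] 3.7796312222849027e-06
   place 0.0 0.1999901334775502 [ 0.07  1.12 -1.48  2.09  1.41  1.35  2.5 ] [-0.59  0.76 -0.2   2.16  1.46  0.18  2.5 ] 0.18154797007449078
   place 3.142 2.8090060499755352e-05 [ 0.03  0.88 -1.13  1.85  0.92  1.06  0.06] [-0.03  1.01 -1.02  1.88  1.1   0.95 -0.05] 3.958008105807523e-06
grasp 3.1416 1.303415398707556e-05 [ 0.7
[... 456 characters left out ...]
56  0.79  1.27 -2.22] [ 0.63  1.03 -1.02  1.66  0.99  1.06 -2.35] 4.935469566159475e-06
   place -1.571 5.53017885352638e-06 [ 0.11  1.01 -1.33  1.85  1.06  1.22 -1.61] [ 0.06  1.14 -1.21  1.88  1.23  1.13 -1.69] 2.8751569684067886e-06
   place 1.571 0.1637149784771953 [-1.36  1.07  1.3   2.   -1.24  1.19 -2.5 ] [-1.06  0.89  0.67  2.05 -1.24  0.63 -2.5 ] 0.1522693863964884
mat [0.8, 0.45]
(array([ 0.46,  0.31, -0.03]), np.float64(0.019372644764078295))
[(0.69, array([278.9, 194.1]), array([ 0.64, -0.06,  0.05]))]
[(0.69, array([249.4, 270.8]), array([0.36, 0.14, 0.05])), (0.56, array([344.1, 157.6]), array([ 0.63, -0.08,  0.05])), (0.41, array([368.7, 277.6]), array([ 0.35, -0.14,  0.05]))]
```

View pics/s3c.png

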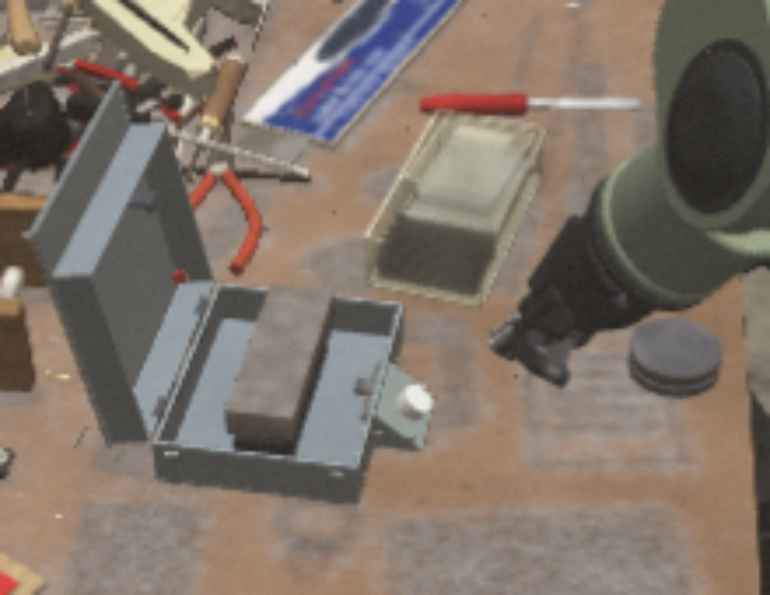

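The cover is open. In the crop its front edge points up at about (120,85), the stone lies on its bed at (280,360) and the button is clear at (413,400). Now I lift and turn the tool down for the grasp.

```bash
python3 go.py .58 -.066 .2 0 -.062 -1.571; python3 - <<'E'
from h import *; from kin import goal
s=telemetry.observe(); p=s['position']; C=R.from_euler('xyz',s['tool_rot']); print(C.inv().apply([0,0,.02]))
E
```

```text
t 11.35 pos [ 0.4707 -0.0204  0.1134] q [ 0.4982  0.9077 -1.3484  2.4276  1.6524  1.4765 -0.3935] F [ 0.0481 -0.6644  0.7073] w 0.00013998788050695606 0.0
shift now [-0.1363 -0.0545  0.0004] turn [0.1346 0.7082 1.5049] shift in goal axes [-0.0388  0.1119 -0.0866]
[-0.01004438 -0.0067972  -0.0159031 ]
```

```bash
python3 -m inch '[[-0.027,-0.011,0,0,0,0,1],[-0.027,-0.011,0,0,0,0,1],[-0.027,-0.011,0,0,0,0,1],[-0.027,-0.011,0,0,0,0,1],[-0.027,-0.011,0,0,0,0,1]]' >/dev/null; python3 -m inch '[[0,0,0,0.011,0.059,0.125,0],[0,0,0,0.011,0.059,0.125,0],[0,0,0,0.011,0.059,0.125,0],[0,0,0,0.011,0.059,0.125,0],[0,0,0,0.011,0.059,0.125,0]]';python3 -m inch '[[0,0,0,0.011,0.059,0.125,0],[0,0,0,0.011,0.059,0.125,0],[0,0,0,0.011,0.059,0.125,0],[0,0,0,0.011,0.059,0.125,0],[0,0,0,0.011,0.059,0.125,0]]';python3 -m inch '[[0,0,0,0.011,0.059,0.125,0],[0,0,0,0.011,0.059,0.125,0],[0,0,0,0,0,0,0]]'; python3 go.py .632 -.069 .14 0 -.062 -1.571
python3 - <<'E'
from h import *
np.set_printoptions(precision=4,suppress=True)
for c in('side','top'):
    im=save(c,c+'4'); print(c,[(round(x['score'],2),np.array(x['xy']),at_z(c,x['xy'],.047)) for x in landmark_of('stone_mid',c)])
    for o in outline_of('stone_mid',c)[:2]:
        cs=max(cv2.findContours(o['region'].astype(np.uint8),0,1)[0],key=cv2.contourArea)
        print(round(o['score'],2),o['rect'],o['region'].sum(),[at_z(c,p,.059)[:2] for p in cv2.boxPoints(cv2.minAreaRect(cs))])
E
```

```text
clock: 12.35
position: [0.5786, -0.0661, 0.1998]
tool_rot: [-3.034, 0.39, 2.418]
force: [-1.2, -0.2, 0.1]
grip_width: 0.0722
finger_force: 0.0
clock: 12.85
position: [0.5787, -0.0662, 0.1997]
tool_rot: [3.134, 0.116, 1.759]
force: [-0.6, 0.0, 0.1]
grip_width: 0.0856
finger_force: 0.0
clock: 13.15
position: [0.5787, -0.0679, 0.1994]
tool_rot: [-3.141, -0.002, 1.509]
force: [-0.7, 0.7, -1.2]
grip_width: 0.0851
finger_force: 0.0
t 13.15 pos [ 0.5787 -0.0679  0.1994] q [ 0.8345  0.9041 -1.3972  1.7058  0.9142  1.3503 -0.7977] F [-0.677   0.6902 -1.1611] w 0.08511394477320602 0.0
shift now [0.0021 0.0533 0.0593] turn [-0.0005 -0.0019 -0.    ] shift in goal axes [0.0022 0.0533 0.0594]
side [(0.93, array([279.9, 193.1]), array([ 0.6336, -0.066 ,  0.047 ]))]
0.93 [263.4, 173.7, 299.3, 215.7] 944 [array([0.6645, 0.0235]), array([ 0.6567, -0.1589]), array([ 0.596 , -0.1343]), array([0.6094, 0.0429])]
0.74 [313.2, 200.8, 319.0, 208.2] 63 [array([ 0.5415, -0.0344]), array([ 0.5215, -0.0366]), array([ 0.5187, -0.0065]), array([ 0.5383, -0.0044])]
top []
0.65 [206.7, 115.9, 229.0, 144.3] 562 [array([0.7215, 0.2533]), array([0.723 , 0.1917]), array([0.6629, 0.1899]), array([0.6615, 0.2513])]
```

View pics/side4.png

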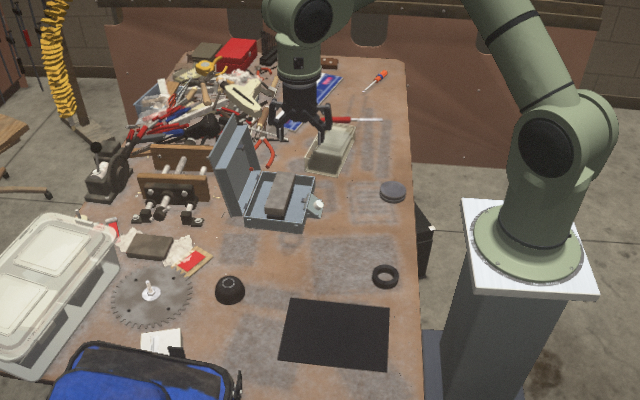

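The view shows the gripper open and pointing down over the case at about (300,120). The stone is in the tub at (280,193), which agrees with the fitted case origin to 3 mm. Descend and grip.

```bash
python3 -m inch '[[0,0.018,0.01,0,0,0,0],[0.001,0.018,0.01,0,0,0,0],[0,0.018,0.02,0,0,0,0],[0,0,0.02,0,0,0,0],[0,0,0.02,0,0,0,0]]' >/dev/null; python3 -m inch '[[0,0,0.02,0,0,0,0],[0,0,0.02,0,0,0,0],[0,0,0.015,0,0,0,0],[0,0,0.012,0,0,0,0],[0,0,0.012,0,0,0,0]]'; python3 go.py .633 -.068 .032 0 -.062 -1.571
```

```text
clock: 14.45
position: [0.6329, -0.0675, 0.0411]
tool_rot: [3.14, -0.001, 1.516]
force: [0.2, -0.2, -0.4]
grip_width: 0.0852
finger_force: 0.0
t 14.45 pos [ 0.6329 -0.0675  0.0411] q [ 0.7054  1.1267 -1.2139  1.6536  1.128   1.2115 -0.8408] F [ 0.2373 -0.2462 -0.382 ] w 0.08523845547390985 0.0
shift now [-0.0005  0.0001  0.0091] turn [ 0.0018 -0.0008  0.0066] shift in goal axes [-0.0005  0.0001  0.0091]
```

```bash
python3 -m inch '[[0,0,0.008,0,0,0.006,0.2],[0,0,0,0,0,0,0.3],[0,0,0,0,0,0,0.5],[0,0,0,0,0,0,0.7],[0,0,0,0,0,0,0.8]]' 50; python3 -m inch '[[0,0,0,0,0,0,0.8],[0,0,0,0,0,0,0.8]]'; python3 go.py .633 -.068 .032 0 -.062 -1.571
```

```text
clock: 14.95
position: [0.6331, -0.0675, 0.0343]
tool_rot: [3.139, -0.001, 1.509]
force: [-0.7, -0.0, 1.4]
grip_width: 0.0491
finger_force: 53.6
clock: 15.15
position: [0.6331, -0.0675, 0.0343]
tool_rot: [3.14, -0.001, 1.51]
force: [-0.4, -0.5, 6.8]
grip_width: 0.0491
finger_force: 54.2
t 15.15 pos [ 0.6331 -0.0675  0.0343] q [ 0.7026  1.1344 -1.2066  1.655   1.1365  1.2037 -0.8507] F [-0.4107 -0.5101  6.8476] w 0.049148438000188525 54.18914973735809
shift now [-0.0005 -0.      0.0023] turn [ 0.0021 -0.0007  0.0006] shift in goal axes [-0.0005 -0.      0.0023]
```

```bash
python3 -m inch '[[0,0,-0.01,0,0,0,0.8],[0,0,-0.02,0,0,0,0.8],[0,0,-0.03,0,0,0,0.8],[0,0,-0.03,0,0,0,0.8],[0,0,-0.03,0,0,0,0.8]]'; python3 -m inch '[[0,0,0,0,0,0,0.8]]'; python3 go.py .46 .314 .15 0 -.03 -3.142
```

```text
clock: 15.65
position: [0.6325, -0.0673, 0.1565]
tool_rot: [3.14, -0.001, 1.51]
force: [0.5, -0.4, -4.2]
grip_width: 0.0488
finger_force: 53.1
clock: 15.75
position: [0.6341, -0.0669, 0.1591]
tool_rot: [3.135, -0.001, 1.51]
force: [0.4, 0.2, -3.4]
grip_width: 0.049
finger_force: 53.3
t 15.75 pos [ 0.6341 -0.0669  0.1591] q [ 0.7406  0.9909 -1.3201  1.5964  0.9852  1.3417 -0.7744] F [ 0.3732  0.2452 -3.4043] w 0.04903345162264017 53.260290026664734
shift now [ 0.3696 -0.197   0.0081] turn [ 0.0062  0.0048 -1.6022] shift in goal axes [0.1853 0.3756 0.0091]
```

```bash
python3 -m inch '[[0.016,-0.008,0,0,0,0,0.8],[0.031,-0.0165,0,0,0,0,0.8],[0.031,-0.0165,0,0,0,0,0.8],[0.031,-0.0165,0,0,0,0,0.8],[0.031,-0.0165,0,0,0,0,0.8]]' >/dev/null;python3 -m inch '[[0.031,-0.0165,0,0,0,0,0.8],[0.031,-0.0165,0,0,0,0,0.8],[0.031,-0.0165,0,0,0,0,0.8],[0.031,-0.0165,0,0,0,0,0.8],[0.031,-0.0165,0,0,0,0,0.8]]' >/dev/null;python3 -m inch '[[0.031,-0.0165,0,0,0,0,0.8],[0.031,-0.0165,0,0,0,0,0.8],[0.03,-0.016,0,0,0,0,0.8],[0.014,-0.008,0,0,0,0,0.8],[0,0,0,0,0,-0.05,0.8]]'; python3 -m inch '[[0,0,0,0,0,-0.13,0.8],[0,0,0,0,0,-0.13,0.8],[0,0,0,0,0,-0.13,0.8],[0,0,0,0,0,-0.13,0.8],[0,0,0,0,0,-0.13,0.8]]' >/dev/null; python3 -m inch '[[0,0,0,0,0,-0.13,0.8],[0,0,0,0,0,-0.13,0.8],[0,0,0,0,0,-0.13,0.8],[0,0,0,0,0,-0.13,0.8],[0,0,0,0,0,-0.13,0.8]]' >/dev/null;  python3 -m inch '[[0,0,0,0,0,-0.13,0.8],[0,0,0,0,0,-0.1,0.8],[0,0,0,0,0,0,0.8],[0,0,0,0,0,0,0.8]]';python3 go.py .46 .314 .0035 0 -.03 -3.142
python3 - <<'E'
from h import *
np.set_printoptions(precision=4,suppress=True)
save('side','s5')
for c in('side',): print([(round(x['score'],2),np.array(x['xy']),at_z(c,x['xy'],telemetry.observe()['position'][2]+.0127)) for x in landmark_of('stone_mid',c)])
E
```

```text
clock: 17.25
position: [0.4422, 0.3482, 0.1544]
tool_rot: [3.14, -0.002, 1.564]
force: [-0.6, -0.7, -3.8]
grip_width: 0.0491
finger_force: 53.2
clock: 18.65
position: [0.444, 0.3456, 0.1539]
tool_rot: [3.141, 0.002, 3.086]
force: [0.5, 0.1, -4.8]
grip_width: 0.049
finger_force: 53.1
t 18.65 pos [0.444  0.3456 0.1539] q [ 0.0851  1.0097 -1.4599  1.7982  1.0387  1.3576 -0.1073] F [ 0.5406  0.0588 -4.825 ] w 0.049038695599454056 53.11684191226959
shift now [-0.0174 -0.0308  0.1504] turn [ 0.0005  0.0016 -0.0255] shift in goal axes [-0.0169 -0.0311  0.1504]
[(0.84, array([342.5, 296. ]), array([0.4494, 0.3487, 0.1666]))]
```

View pics/s5.png

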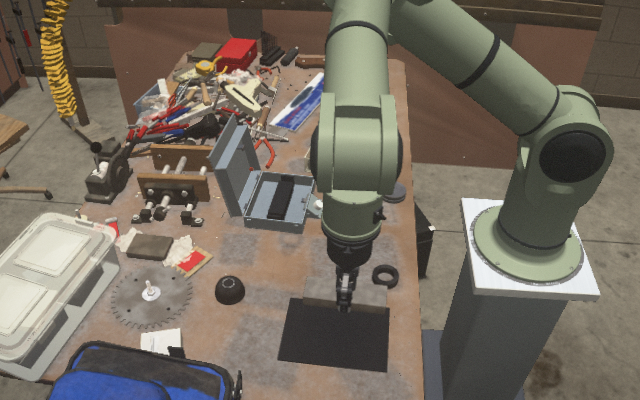

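The stone hangs level in the gripper at (343,296), above the far side of the mat, and the case and cover are unchanged. Shift back over the mat's middle and go down.

```bash
python3 -m inch '[[-0.009,-0.015,0.01,0,0,-0.013,0.8],[-0.009,-0.016,0.02,0,0,-0.012,0.8],[0,0,0.03,0,0,0,0.8],[0,0,0.03,0,0,0,0.8],[0,0,0.02,0,0,0,0.8]]'>/dev/null; python3 -m inch '[[0,0,0.01,0,0,0,0.8],[0,0,0.01,0,0,0,0.8],[0,0,0,0,0,0,0.8],[0,0,0,0,0,0,0.8]]';python3 go.py .46 .314 .0035 0 -.03 -3.142
```

```text
clock: 19.65
position: [0.4611, 0.3143, 0.0245]
tool_rot: [3.14, 0.002, 3.114]
force: [0.9, 1.0, -4.4]
grip_width: 0.0492
finger_force: 52.9
t 19.65 pos [0.4611 0.3143 0.0245] q [ 0.0998  1.1689 -1.3167  1.8716  1.2431  1.2262 -0.1195] F [ 0.8869  0.9844 -4.3705] w 0.04924598203460665 52.947893142700195
shift now [ 0.0011 -0.0004  0.021 ] turn [0.0012 0.002  0.0022] shift in goal axes [ 0.0011 -0.0004  0.021 ]
```

```bash
python3 -m inch '[[0,0,0.006,0,0,0,0.8],[0,0,0.006,0,0,0,0.8],[0,0,0.004,0,0,0,0.8],[0,0,0,0,0,0,0.8]]' | grep -E 'pos|^force'; for i in 1 2 3; do python3 -m inch '[[0,0,0.0015,0,0,0,0.8],[0,0,0,0,0,0,0.8]]' | grep -E 'pos|^force'; done
```

```text
position: [0.4607, 0.3139, 0.0072]
force: [-0.5, -0.3, -4.7]
position: [0.4609, 0.3141, 0.0063]
force: [-0.2, 0.3, -3.4]
position: [0.4609, 0.314, 0.0047]
force: [0.5, -0.7, -4.3]
position: [0.461, 0.3141, 0.0034]
force: [0.7, 1.5, -2.3]
```

```bash
for i in 1 2; do python3 -m inch '[[0,0,0.001,0,0,0,0.8],[0,0,0,0,0,0,0.8]]' | grep -E 'pos|^force'; done
```

```text
position: [0.461, 0.3141, 0.0033]
force: [-3.0, -6.5, 15.9]
position: [0.4611, 0.3142, 0.0032]
force: [-6.0, -12.6, 36.1]
```

```bash
python3 -m inch '[[0,0,-0.0015,0,0,0,0.8],[0,0,0,0,0,0,0.3],[0,0,0,0,0,0,0.1],[0,0,0,0,0,0,0],[0,0,0,0,0,0,0]]'; python3 -m inch '[[0,0,0,0,0,0,0],[0,0,-0.01,0,0,0,0],[0,0,-0.02,0,0,0,0],[0,0,-0.04,0,0,0,0],[0,0,-0.04,0,0,0,0]]';python3 -m inch '[[0,0,-0.04,0,0,0,0],[0,0,-0.03,0,0,0,0],[0,0,0,0,0,0,0]]'
python3 - <<'E'
from h import *
np.set_printoptions(precision=4,suppress=True)
for c in('side','top'):
    save(c,c+'6')
    print(c,[(round(x['score'],2),np.array(x['xy']),at_z(c,x['xy'],.016)) for x in landmark_of('stone_mid',c)[:2]],[(at_z(c,x['xy'],0)) for x in landmark_of('mat',c)[:1]])
E
```

```text
clock: 21.55
position: [0.4609, 0.3141, 0.0027]
tool_rot: [3.141, 0.001, 3.115]
force: [0.9, -0.2, 0.1]
grip_width: 0.0852
finger_force: 0.0
clock: 22.05
position: [0.4602, 0.314, 0.1145]
tool_rot: [3.141, 0.0, 3.115]
force: [0.2, 0.5, -0.4]
grip_width: 0.0853
finger_force: 0.0
clock: 22.35
position: [0.4612, 0.3152, 0.1873]
tool_rot: [3.138, 0.006, 3.115]
force: [0.0, -0.0, 0.7]
grip_width: 0.0854
finger_force: 0.0
side [(0.88, array([333.3, 327.4]), array([0.4648, 0.313 , 0.016 ]))] [array([0.4608, 0.3188, 0.    ])]
top [] [array([ 0.5197, -0.3089,  0.    ])]
```

View pics/side6.png

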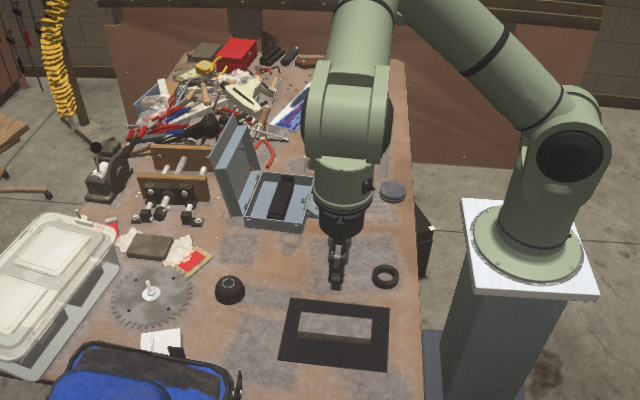

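The stone lies flat in the middle of the mat at (334,328), lengthwise along it. The cover is open, the tape, tin and cap are where they were, and the gripper is clear.

```bash
python3 -c "
from workcell import bot; print(bot.job_done())"
```

```text
the job is handed in; nothing more can be done
None
```

I pressed the release, the cover sprang open and is still open, and the oilstone lies flat and lengthwise within about 5 mm of the mat's middle with nothing else moved; the job is handed in at about 22 s, but no verdict came back.

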